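Shut and latch the filter hatch of a jeweller's bench extractor

TASK

The filter of the bench extractor has just been changed and its blue hatch stands open. Swing the hatch fully shut, hook the draw latch's wire loop over the keeper on the hatch, and press the red lever over and flat so that the latch is locked. Leave the white jar and the wooden burr block on the extractor where they stand.

Things in the scene. Friction and masses are not known exactly. Their poses are not given: they have to be found in the camera images.
- unit: Grey steel extractor box 300 (x) x 380 (y) x 125 mm (z), fixed. Origin: centre of its underside; y runs from the latch end to the hatch's hinge, z up, x away from the control panel. Its top deck is 125 mm above the origin. The filter bay lies under the hatch in the +y half; the draw latch stands on the deck in the -y half, on the middle line x = 0, and swings in the y-z plane.
- hatch_hinge (a point): Middle of the hatch's hinge line (fixed, 165 mm to +y of the unit's origin, 8 mm above the deck); the line runs along the unit's x.
- hatch (a joint): Blue hatch, a plate 190 (x) x 160 x 8 mm, 3 to 163 mm from its hinge line, which lies half-way up its thickness. 0 = fully shut (upper face 12 mm above the deck), grows as it opens, 1.57 = upright. The stiff hinge holds it at any angle; it takes up to 5 N at the free edge to move. Push it shut on its outer (hinge-side) face, which is the upper face when shut.
- hatch_edge (a point): Middle of the hatch's free edge, on its upper face.
- keeper_seat (a point): Where the centre of the loop's bar lies when hooked: just on the hinge side of the steel keeper hook on the hatch. Axes as the hatch: y to the hinge, z out of its upper face. Hatch shut: 23 mm to +y of the unit's origin, 18 mm above the deck. The hook, 34 mm wide, stands 3 to 8 mm nearer the free edge, rises 10 mm above this point and leans to the hinge; the bar must come down on its hinge side.
- lever_pivot (a point): Pivot of the red lever (fixed, 27 mm to -y of the unit's origin, 20 mm above the deck); its pin runs along the unit's x.
- lever (a joint): Red lever 32 mm wide, 4 mm thick, 79 mm long from its pivot. 0 = flat, locked, pointing to -y, its upper face 6 mm above the pivot; 1.57 = upright; 2.3 = tipped most to the hatch. Starts leaning back; stays where put. The loop rides on it: the bar clears the hook only with the lever at 1.3 or more (1.7 is good). Hooked, it draws tight below 1.1, takes 4 N near its end, locks past 0.25.
- lever_tip (a point): Middle of the rolled end of the lever, 75 mm from the pivot, on the side that is uppermost when the lever is flat.
- loop (a joint): Swing of the wire loop on the lever: 3.0 = folded up against the lever, less = swung away to the hatch; (loop - lever) is its angle above horizontal. Its pin is in the lever, 16 mm from the lever's pivot (straight above it when the lever reads 1.83). Light friction: it stands while steeper than about 0.9 above horizontal, else drops; under 1 N at the bar swings it.
- loop_bar (a point): Centre of the cross bar of the steel wire loop: wire 6 mm thick, bar 50 mm long along the unit's x, 62 mm from the loop's pin. At the start the loop stands up just on the hatch side of the lever.
- flux_jar: White jar, 52 mm wide, 48 mm high, standing loose on the extractor's deck at the far side of the latch; origin at the centre of its underside. Leave it.
- burr_block: Wooden block 55 x 80 x 24 mm with burrs 45 mm high, loose on the deck at the control-panel side of the latch; origin under its centre. Leave it.

How it is judged:
On the way, in this order (a step that is already met when the one before it is completed fails the run):
1. the hatch is fully shut (value of joint hatch below 0.03 rad), for 0.2 s.
2. the loop's bar lies behind the keeper hook (value of joint hatch below 0.03 rad and z of loop_bar in the frame of keeper_seat below 0.006 m and y of loop_bar in the frame of keeper_seat between -0.003 and 0.02 m), for 0.2 s.
At the end, for the whole second after the job is handed in: The hatch is fully shut (under 0.03 rad), the loop's bar lies behind the keeper hook (its centre within 3 to 5 mm of the seat along the draw, under 6 mm above it), and the lever is flat (under 0.08 rad) (value of joint hatch below 0.03 rad and value of joint lever below 0.08 rad and z of loop_bar in the frame of keeper_seat below 0.006 m and y of loop_bar in the frame of keeper_seat between -0.003 and 0.005 m); the robot touches nothing.
It fails at once if the jar or the burr block on the extractor is moved more than 40 mm (distance of any of flux_jar, burr_block from where it was at the start of the episode above 0.04 m).
It also fails if it takes over 64 s, if anything falls off the work surface, if the arm or the gripper's body presses on something with over 40 N, if the wrist force passes 120 N, or if a joint passes its speed limit or range.

ROBOT

A 6-joint arm with a two-finger parallel gripper is mounted at the origin on the work surface. World frame = base frame: x ahead of the robot, y to its left, z up, the work surface at z = 0. Lengths are in m, angles in rad, forces in N, time in s.
With the tool pointing down it reaches from about 0.35 to 0.975 m from the base axis. Payload 4.9 kg.
Tool frame: the origin (TCP) lies on the centre line of the jaws, within the pads' length; the fingertips stand 14 mm ahead of it and the grasp point (between the pads) lies 5 mm behind it (manip.nose_length is the distance from the TCP to the fingertips, in m); z points along the fingers, y is the line along which they close (so a half turn about z gives the same grasp; the last joint's range is limited). The gripper opens to 85 mm and grips with 20 to 120 N. Pads are 22 mm wide; open, the fingers measure 114 mm over their backs; the gripper's body (76 mm by 85 mm) begins 54 mm behind the grasp point. The pads swing forward as they close: fully open they stand 13 mm farther back than shut.
Start: joints at [-1.255, 0.053, 1.613, -0, 1.476, -0.119], TCP at [0.263, -0.567, 0.245] pointing down, gripper open.
Joint ranges: [-3.01, 3.01], [-1.01, 2.22], [0.06, 2.58], [-1.02, 4.17], [0.09, 2.62], [-3.14, 3.14]. Speed limits (rad/s): [2.57, 2.57, 3.14, 3.14, 3.14, 3.14].

INTERFACE

Orientations are given as a unit quaternion [w, x, y, z].
In Python, from plant import manip, imaging gives the robot as it stands.
- The arm moves only by the tool play_rows, never from a script. Its argument "commands" is a list of rows, each a list of 6 numbers: the shift along the tool's x, y, z in mm, then the turn, a rotation vector about the tool's x, y, z in degrees. A call has 1 to 5 rows; each row shifts and turns the commanded pose from where the row before left it, along the tool's axes as they then stand; what a row does not reach is not made up. A row lasts 1/12 s, in which the tool goes at most 41.7 mm and 7.16 degrees, less where a joint would pass 70% of its speed; a pose out of reach is approached as far as the arm can. A call is refused whole if a number of a shift passes 41.7 or a number of a turn 7.16, either way. A call with a gripper value outside its range is refused whole. "hand" is the finger opening in mm, from 0 to 85.4, set as the call begins (left out, the last holds). The fingers move at their own pace and stop on an object; the grip force is fixed at half the most. Time passes only in rows, so rows that do not move let the fingers close. It gives the time, the measured TCP pose, the force, the opening and the grip force at its end, in the units of the state.
- manip.state(): the state, without advancing time (a new reading comes with each control period).
- imaging.grab_frame(name): name is "scene" or "top" or "wrist"; returns a dict with "image" (400x640x3 uint8, red, green, blue), "fx", "fy", "cx", "cy" (pixels), "R" (3x3) and "t" (3): a world point X has camera coordinates R X + t; the wrist camera has in their place "mount" (4x4, takes a point from camera to tool coordinates, whose origin is the TCP and whose axes are the flange's). Camera axes: x right, y down, z forward; pixel columns grow to the right and rows downward; lengths in m; the calibration is good to about 2 mm. A picture is of the moment at which its call begins: read the wrist's pose just before it. There is no depth.
- manip.job_done(): hands the job in; it is judged then, once.
The state is a dict: "time": time; "joint_pos": joint angles; "joint_vel": joint speeds; "joint_efforts": joint torques, N m; "tool_pos": TCP position; "tool_rot": TCP orientation; "contact_force": force on the tool from outside, world axes, zero at the start; "ft_torque": the same for the moment, N m; "gripper_width": opening from 0.0 (shut) to 1.0 (fully open); "grasp_force": force on a finger pad.
Only numpy, scipy, OpenCV 4.12 (cv2) and the standard library are available. Lean on these libraries where they do the work, as an engineer would, in place of code of your own. Each camera call takes 0.05 s, during which the arm holds its last target. There are 200 camera calls.

## Working session

There is one attempt and no reset: what is moved stays moved. The work goes in short steps, Python scripts to look and compute and a tool call to move; the robot and the scene stay as the last step left them, time stands still between calls to the robot, and variables do not carry over. Pictures are saved under pics/ and viewed, at most 10 in all, crops included, and the job is handed in when it is done.

Besides the shell and the picture viewer there is one more tool, called after "Call:" as name(argument=value, ...) on one line, values as JSON. play_rows: Moves the arm, as the interface text tells. Its arguments: {"type":"object","properties":{"commands":{"type":"array","items":{"type":"array","items":{"type":"number"}}},"hand":{"type":"number"}},"required":["commands"]}

```bash
mkdir -p pics; ls; cat > h.py <<'E'
import numpy as np, cv2
from plant import manip, imaging
def save(name,fn):
    f=imaging.grab_frame(name); cv2.imwrite('pics/'+fn,f["image"][:,:,::-1]); return f
def ray(f,u,v):
    R=np.array(f["R"]);t=np.array(f["t"]);d=R.T@np.array([(u-f["cx"])/f["fx"],(v-f["cy"])/f["fy"],1]);return -R.T@t,d
def onz(f,u,v,z):
    o,d=ray(f,u,v);return o+d*(z-o[2])/d[2]
def proj(f,X):
    c=np.array(f["R"])@np.array(X)+np.array(f["t"]);return f["fx"]*c[0]/c[2]+f["cx"],f["fy"]*c[1]/c[2]+f["cy"]
def tri(f1,p1,f2,p2):
    o1,d1=ray(f1,*p1);o2,d2=ray(f2,*p2);d1/=np.linalg.norm(d1);d2/=np.linalg.norm(d2)
    s=np.linalg.lstsq(np.c_[d1,-d2],o2-o1,rcond=None)[0];a=o1+s[0]*d1;b=o2+s[1]*d2
    return (a+b)/2,np.linalg.norm(a-b)
E
python3 - <<'E'
from h import *
for n in("scene","top"):
    f=save(n,n+"0.png");print(n,f["fx"],np.array(f["R"]).round(3).tolist(),f["t"])
s=manip.state();print(s["tool_pos"],s["tool_rot"],s["time"])
E
```

```text
pics
scene 490.5998307539966 [[0.336, 0.942, -0.005], [0.784, -0.283, -0.553], [-0.522, 0.182, -0.833]] [-0.2504533  -0.37849048  1.32963596]
top 448.47004285244526 [[-0.021, -1.0, 0.017], [-0.997, 0.02, -0.069], [0.069, -0.018, -0.997]] [0.0446751  0.57571571 0.93184828]
[ 0.2630902  -0.56632909  0.244175  ] [-9.40110079e-04  9.76457303e-01  2.15708694e-01 -1.02563955e-04] 0.1
```

View pics/top0.png

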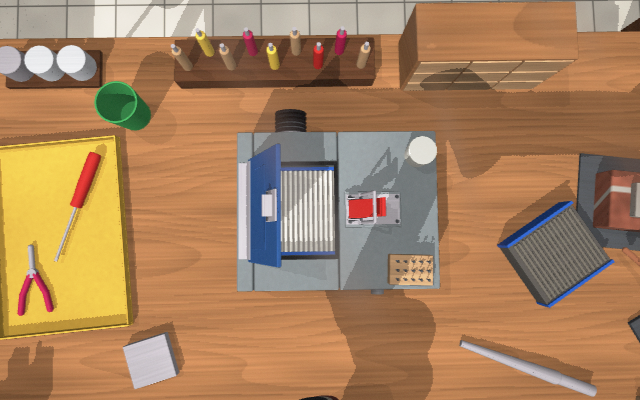

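View pics/scene0.png

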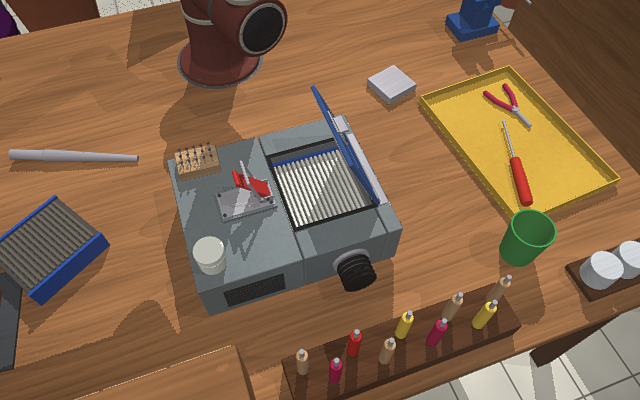

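The top view shows the deck with corners near (238,132), (437,132), (439,289) and (238,290). The hatch free edge runs (279,145)–(281,267), leaning toward the latch, with the lever and loop near (350–385,208). The scene view agrees, with the loop bar near (243,163). I'll enlarge the latch and compute the frame.

```bash
cat >> h.py <<'E'
def U(yaw,c,p):  # unit->world
    a=np.cos(yaw);b=np.sin(yaw);return np.array([c[0]+a*p[0]-b*p[1],c[1]+b*p[0]+a*p[1],p[2]])
E
python3 - <<'E'
from h import *
ft=imaging.grab_frame("top");fs=imaging.grab_frame("scene")
a=cv2.imread('pics/top0.png')[180:240,330:420];b=cv2.imread('pics/scene0.png')[145:225,205:285]
a=cv2.resize(a,(600,400),interpolation=cv2.INTER_CUBIC);b=cv2.resize(b,(560,560),interpolation=cv2.INTER_CUBIC)
cv2.imwrite('pics/a.png',np.vstack([a]));cv2.imwrite('pics/b.png',b)
P=[onz(ft,u,v,.125) for u,v in[(238,132),(437,132),(439,289),(238,290)]]
for p in P: print(p.round(3))
c=np.mean(P,0);print("c",c.round(4))
yaws=[P[0][:2]-P[1][:2],P[3][:2]-P[2][:2]];print([np.degrees(np.arctan2(-d[0],d[1])) for d in yaws])
for z in(.2,.23,.26,.28,.3): print(z,[onz(ft,u,v,z).round(3)[:2] for u,v in((279,145),(281,267))])
E
```

```text
[0.708 0.187 0.125]
[ 0.702 -0.193  0.125]
[ 0.405 -0.186  0.125]
[0.411 0.189 0.125]
c [ 0.5566 -0.0008  0.125 ]
[np.float64(-0.9776049273797341), np.float64(-1.0335241690719121)]
0.2 [array([0.667, 0.104]), array([0.457, 0.104])]
0.23 [array([0.661, 0.102]), array([0.459, 0.101])]
0.26 [array([0.655, 0.1  ]), array([0.461, 0.099])]
0.28 [array([0.651, 0.098]), array([0.463, 0.098])]
0.3 [array([0.647, 0.097]), array([0.464, 0.097])]
```

View pics/a.png

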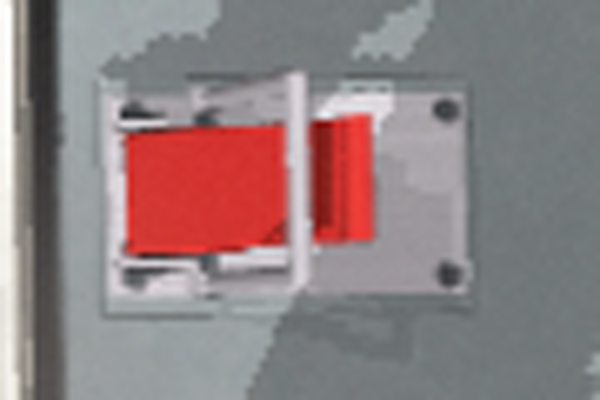

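View pics/b.png

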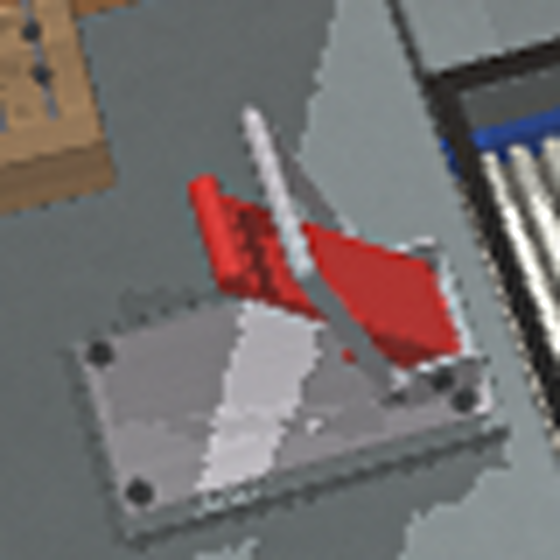

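The lever leans back toward −y (about 0.9 rad) with the loop standing above it, and the bar is near top pixel (375,207). Next I raise the tool, turn it to the unit's axes and shut the fingers. The hatch is at about 1.15 rad.

Call:
play_rows(commands=[[0, 0, -24, 0, 0, -6.4], [0, 0, -24, 0, 0, -6.4], [0, 0, -24, 0, 0, -6.4], [0, 0, -24, 0, 0, -6.4], [0, 0, -24, 0, 0, -6.4]], hand=0)

```text
time: 0.62
tool_pos: [0.2632, -0.5666, 0.3661]
tool_rot: [-0.0, 0.878, 0.479, 0.0]
contact_force: [0.1, -0.2, 0.3]
gripper_width: 0.3
grasp_force: 0.0
```

Call:
play_rows(commands=[[0, 0, 0, 0, 0, -6.4], [0, 0, 0, 0, 0, -6.4], [0, 0, 0, 0, 0, -6.4], [0, 0, 0, 0, 0, -6.4], [0, 0, 0, 0, 0, -6.4]])

```text
time: 1.03
tool_pos: [0.2632, -0.5667, 0.365]
tool_rot: [-0.0, 0.712, 0.702, 0.0]
contact_force: [0.1, -0.4, -0.1]
gripper_width: 0.001
grasp_force: 0.0
```

```bash
python3 - <<'E'
from h import *
ft=imaging.grab_frame("top");fs=imaging.grab_frame("scene")
for n,p,q in(("bar-",(374.7,222),(240.7,160.7)),("bar+",(374.7,191),(249,184)),("tip-",(385.5,216),(234,171)),("tip+",(385.8,198),(238,185))):
    X,e=tri(ft,p,fs,q);print(n,X.round(4),round(e,4))
s=manip.state();print(s["time"],s["tool_pos"].round(4),s["tool_rot"].round(4),s["joint_pos"].round(2))
E
```

```text
bar- [ 0.53   -0.0564  0.2129] 0.0
bar+ [ 0.5829 -0.057   0.2124] 0.002
tip- [ 0.5406 -0.0745  0.2042] 0.0038
tip+ [ 0.5716 -0.0758  0.2035] 0.0044
1.1333 [ 0.2632 -0.5667  0.365 ] [-3.000e-04  7.139e-01  7.002e-01  1.000e-04] [-1.26  0.01  1.46  0.    1.67 -1.24]
```

Call:
play_rows(commands=[[37, 12, 0, 0, 0, 0], [37, 12, 0, 0, 0, 0], [37, 12, 0, 0, 0, 0], [37, 12, 0, 0, 0, 0], [37, 12, 0, 0, 0, 0]])

```text
time: 1.55
tool_pos: [0.3269, -0.3813, 0.3651]
tool_rot: [-0.0, 0.715, 0.699, 0.0]
contact_force: [0.6, -0.8, 0.5]
gripper_width: -0.003
grasp_force: 0.0
```

Call:
play_rows(commands=[[37, 12, 0, 0, 0, 0], [37, 12, 0, 0, 0, 0], [37, 12, 0, 0, 0, 0], [37, 12, 0, 0, 0, 0], [37, 12, 0, 0, 0, 0]])

```text
time: 1.97
tool_pos: [0.3903, -0.1974, 0.3654]
tool_rot: [0.0, 0.715, 0.699, 0.0]
contact_force: [1.6, -0.0, 0.3]
gripper_width: 0.004
grasp_force: 0.0
```

Call:
play_rows(commands=[[37, 12, 0, 0, 0, 0], [37, 12, 0, 0, 0, 0], [37, 12, 0, 0, 0, 0], [37, 12, 0, 0, 0, 0], [37, 12, 0, 0, 0, 0]])

```text
time: 2.38
tool_pos: [0.4539, -0.0133, 0.3655]
tool_rot: [0.0, 0.715, 0.699, 0.0]
contact_force: [1.1, -0.1, -0.3]
gripper_width: 0.001
grasp_force: 0.0
```

Call:
play_rows(commands=[[37, 12, 0, 0, 0, 0], [37, 12, 0, 0, 0, 0], [37, 12, 0, 0, 0, 0], [37, 12, 0, 0, 0, 0], [37, 12, 0, 0, 0, 0]])

```text
time: 2.8
tool_pos: [0.5174, 0.1706, 0.3653]
tool_rot: [0.0, 0.715, 0.699, 0.0]
contact_force: [0.3, -1.2, 0.1]
gripper_width: -0.001
grasp_force: 0.0
```

Call:
play_rows(commands=[[0, 0, 30, 0, 0, 0], [0, 0, 30, 0, 0, 0], [0, 0, 29, 0, 0, 0], [-25, 0, 0, 0, 0, 0], [-20, 0, 0, 0, 0, 0]])

```text
time: 3.22
tool_pos: [0.5148, 0.1235, 0.2727]
tool_rot: [-0.002, 0.714, 0.7, -0.002]
contact_force: [-0.5, 4.4, -1.6]
gripper_width: 0.005
grasp_force: 6.6
```

Call:
play_rows(commands=[[-10, 0, 3, 0, 0, 0], [-13, 0, 7, 0, 0, 0], [-13, 0, 8, 0, 0, 0], [-13, 0, 12, 0, 0, 0], [-12, 0, 12, 0, 0, 0]])

```text
time: 3.63
tool_pos: [0.5158, 0.0618, 0.2344]
tool_rot: [0.001, 0.714, 0.7, 0.001]
contact_force: [0.4, 1.8, 1.5]
gripper_width: 0.001
grasp_force: 0.6
```

Call:
play_rows(commands=[[-9, 0, 15, 0, 0, 0], [-9, 0, 15, 0, 0, 0], [-5, 0, 13, 0, 0, 0], [-4, 0, 13, 0, 0, 0], [-2, 0, 13, 0, 0, 0]])

```text
time: 4.05
tool_pos: [0.5147, 0.0329, 0.1642]
tool_rot: [0.0, 0.714, 0.7, -0.0]
contact_force: [0.5, -0.5, 0.3]
gripper_width: 0.002
grasp_force: 0.3
```

Call:
play_rows(commands=[[0, 0, 6, 0, 0, 0], [0, 0, 6, 0, 0, 0], [0, 0, 3, 0, 0, 0], [0, 0, 1, 0, 0, 0], [0, 0, 0, 0, 0, 0]])

```text
time: 4.47
tool_pos: [0.5149, 0.0337, 0.151]
tool_rot: [0.0, 0.714, 0.701, -0.0]
contact_force: [-4.5, -0.2, 6.2]
gripper_width: -0.003
grasp_force: 3.4
```

```bash
python3 - <<'E'
from h import *
ft=save("top","top1.png");fs=save("scene","scene1.png")
a=cv2.imread('pics/top1.png')[120:300,230:450];b=cv2.imread('pics/scene1.png')[80:320,160:420]
cv2.imwrite('pics/c1.png',np.hstack([cv2.resize(a,None,fx=1.7,fy=1.7)[:300],cv2.resize(b,None,fx=1.25,fy=1.25)[:300]]))
E
```

```text
(no output)
```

View pics/c1.png

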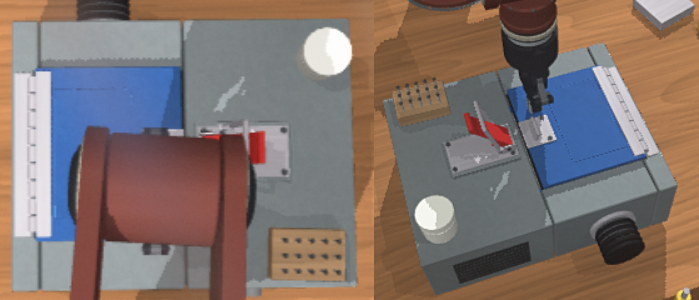

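The hatch is shut: the blue plate lies flat, and the TCP height matches. I'll press a little to be sure, lift, and go behind the lever.

Call:
play_rows(commands=[[0, 0, 2, 0, 0, 0], [0, 0, 1, 0, 0, 0], [0, 0, 0, 0, 0, 0]])

```text
time: 4.82
tool_pos: [0.515, 0.0337, 0.1509]
tool_rot: [-0.0, 0.713, 0.701, -0.001]
contact_force: [-12.5, -1.1, 21.0]
gripper_width: 0.003
grasp_force: 10.2
```

Call:
play_rows(commands=[[0, 0, -35, 0, 0, 0], [0, 0, -35, 0, 0, 0], [0, 0, -35, 0, 0, 0], [0, 0, -30, 0, 0, 0], [-30, 9, 0, 0, 0, 0]])

```text
time: 5.23
tool_pos: [0.5261, 0.0063, 0.2908]
tool_rot: [0.005, 0.712, 0.702, 0.005]
contact_force: [1.7, -0.2, 1.5]
gripper_width: -0.0
grasp_force: 0.0
```

Call:
play_rows(commands=[[-34, 9, 0, 0, 0, 0], [-34, 9, 0, 0, 0, 0], [-34, 9, 0, 0, 0, 0], [-32, 9, 0, 0, 0, 0], [0, 0, 25, 0, 0, 0]])

```text
time: 5.65
tool_pos: [0.5603, -0.1369, 0.2623]
tool_rot: [0.006, 0.715, 0.699, 0.002]
contact_force: [0.2, 0.1, 1.1]
gripper_width: 0.003
grasp_force: 0.0
```

```bash
python3 -c "
from h import *
s=manip.state();print(s['tool_pos'].round(4),s['tool_rot'].round(3),s['contact_force'].round(1),s['time'])"
```

```text
[ 0.5603 -0.1369  0.2623] [0.006 0.715 0.699 0.002] [0.2 0.1 1.1] 5.65
```

Call:
play_rows(commands=[[0, -4, 34, 0, 0, 0], [0, 0, 34, 0, 0, 0], [20, 0, 0, 0, 0, 0], [18, 0, 0, 0, 0, 0], [15, 0, 0, 0, 0, 0]])

```text
time: 6.07
tool_pos: [0.5536, -0.0782, 0.188]
tool_rot: [0.001, 0.714, 0.7, -0.001]
contact_force: [-5.3, -15.8, 22.5]
gripper_width: 0.0
grasp_force: 4.1
```

Call:
play_rows(commands=[[12, 0, 0, 0, 0, 0], [12, -2, 0, 0, 0, 0], [12, 0, 0, 0, 0, 0], [10, 0, 0, 0, 0, 0], [8, 0, 0, 0, 0, 0]])

```text
time: 6.48
tool_pos: [0.5524, -0.0233, 0.1878]
tool_rot: [-0.0, 0.714, 0.701, -0.0]
contact_force: [-0.5, -1.8, -0.7]
gripper_width: -0.0
grasp_force: 0.7
```

```bash
python3 - <<'E'
from h import *
s=manip.state();print(s['tool_pos'].round(4),s['contact_force'].round(1),s['time'])
ft=save("top","top2.png");fs=save("scene","scene2.png")
a=cv2.imread('pics/top2.png')[150:260,300:420];b=cv2.imread('pics/scene2.png')[120:240,190:350]
cv2.imwrite('pics/c2.png',np.hstack([cv2.resize(a,(360,360)),cv2.resize(b,(440,360))]))
E
```

```text
[ 0.5524 -0.0233  0.1878] [-0.5 -1.8 -0.7] 6.4833
```

View pics/c2.png

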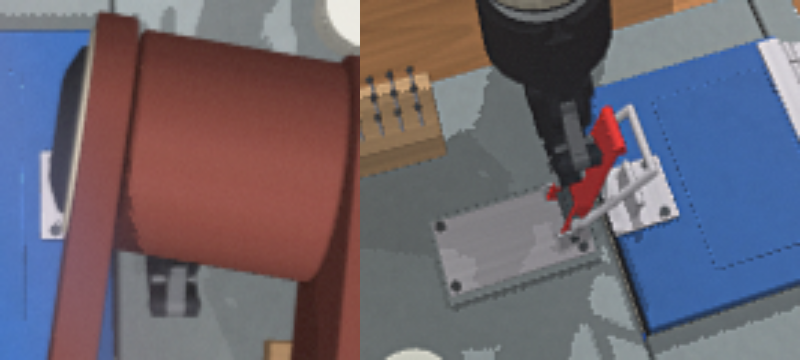

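The lever now leans to the hatch and the loop hangs forward over the keeper at about scene-crop (640,150), not yet down. I'll push a little further and see whether it drops.

Call:
play_rows(commands=[[4, 0, 0, 0, 0, 0], [4, 0, 0, 0, 0, 0], [0, 0, 0, 0, 0, 0], [0, 0, 0, 0, 0, 0], [0, 0, 0, 0, 0, 0]])

```text
time: 7.0
tool_pos: [0.5528, -0.0164, 0.1883]
tool_rot: [-0.0, 0.714, 0.7, 0.0]
contact_force: [0.2, -0.3, 0.7]
gripper_width: 0.002
grasp_force: 0.0
```

```bash
python3 - <<'E'
from h import *
s=manip.state();print(s['tool_pos'].round(4),s['contact_force'].round(1),s['time'])
fs=save("scene","scene3.png")
b=cv2.imread('pics/scene3.png')[140:220,220:320]
cv2.imwrite('pics/c3.png',cv2.resize(b,(700,560),interpolation=cv2.INTER_CUBIC))
yaw=np.radians(-1);c=[.5566,-.0008]
# predicted bar ends for candidate bar positions
for n,p in(("landed L2.1",(-.022+.0585,.140)),("seat",(.023,.143)),("up a=.8",(-.022+.043,.160+.0445))):
    print(n,[(np.array(proj(fs,U(yaw,c,[x,p[0],p[1]])))-[220,140])*7 for x in(-.025,.025)])
E
```

```text
[ 0.5528 -0.0164  0.1883] [ 0.2 -0.3  0.7] 7.0
landed L2.1 [array([507.18122745, 223.54843124]), array([563.1538047 , 366.38141306])]
seat [array([459.52439866, 229.86281743]), array([514.42035628, 373.63593067])]
up a=.8 [array([440.11912914,  90.08650467]), array([497.71926017, 238.22378639])]
```

View pics/c3.png

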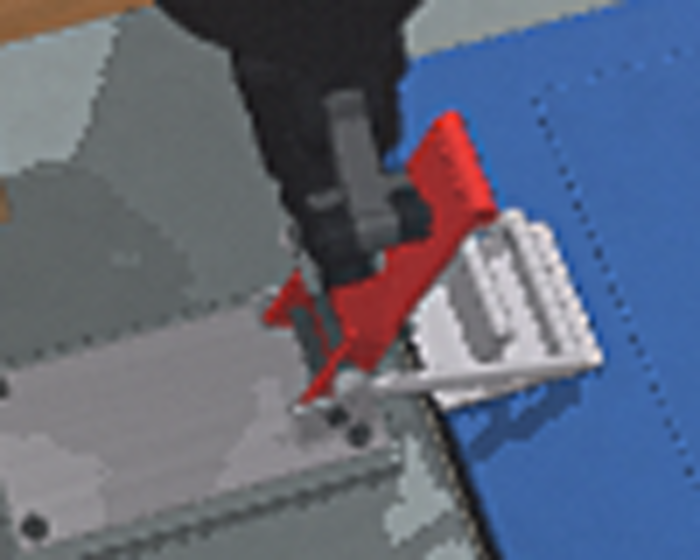

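The loop has dropped: its bar end is at crop (595,360), well on the hinge side of the hook at (485,350). I'll take the finger over to the hatch side of the lever.

Call:
play_rows(commands=[[-20, 0, 0, 0, 0, 0], [-5, 0, -35, 0, 0, 0], [0, 3, -40, 0, 0, 0], [36, 0, 0, 0, 0, 0], [37, -1, 0, 0, 0, 0]])

```text
time: 7.47
tool_pos: [0.5578, 0.0306, 0.2677]
tool_rot: [0.003, 0.715, 0.699, 0.002]
contact_force: [0.4, 0.9, -1.2]
gripper_width: 0.001
grasp_force: 0.0
```

Call:
play_rows(commands=[[36, 0, 0, 0, 0, 0], [0, 0, 32, 0, 0, 0], [0, 0, 32, 0, 0, 0], [0, 0, 0, 0, 0, 0]])

```text
time: 7.8
tool_pos: [0.5524, 0.0683, 0.1922]
tool_rot: [-0.004, 0.713, 0.701, -0.004]
contact_force: [-1.0, 0.0, -1.8]
gripper_width: -0.001
grasp_force: 0.0
```

Call:
play_rows(commands=[[-14, 0, 0, 0, 0, 0], [-14, 0, 0, 0, 0, 0], [-14, 0, 0, 0, 0, 0], [-12, 0, 0, 0, 0, 0], [-12, 0, 0, 0, 0, 0]])

```text
time: 8.22
tool_pos: [0.5558, 0.0007, 0.201]
tool_rot: [0.001, 0.714, 0.7, 0.001]
contact_force: [-0.2, 0.9, 0.9]
gripper_width: -0.001
grasp_force: 0.7
```

```bash
python3 - <<'E'
from h import *
fs=save("scene","scene4.png")
b=cv2.imread('pics/scene4.png')[140:220,220:320]
cv2.imwrite('pics/c4.png',cv2.resize(b,(700,560),interpolation=cv2.INTER_CUBIC))
E
```

```text
(no output)
```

View pics/c4.png

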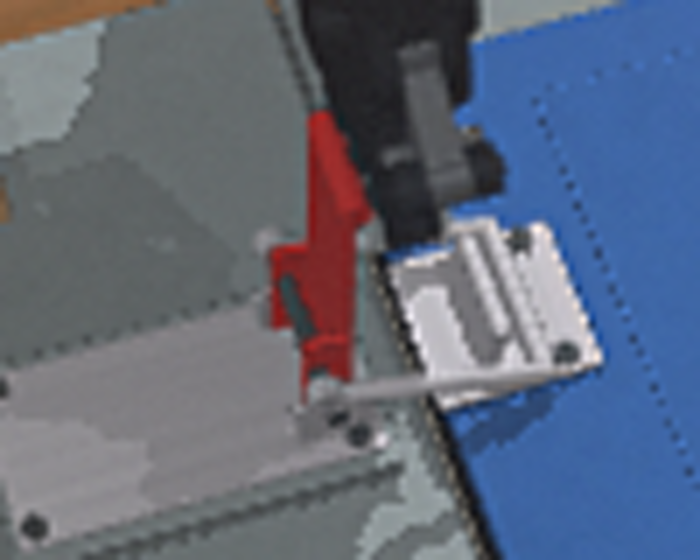

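The lever is near upright and the bar lies directly behind the hook (crop 535,340). I'll swing the lever over.

Call:
play_rows(commands=[[-5, 0, -10, 0, 0, 0], [-7, 0, -8, 0, 0, 0], [-11, 0, 0, 0, 0, 0], [-12, 0, 2, 0, 0, 0], [-9, 0, 3, 0, 0, 0]])

```text
time: 8.68
tool_pos: [0.5549, -0.0436, 0.2132]
tool_rot: [0.001, 0.714, 0.7, 0.001]
contact_force: [1.3, 0.8, 1.7]
gripper_width: -0.005
grasp_force: 1.0
```

Call:
play_rows(commands=[[-8, 0, 5, 0, 0, 0], [-7, 0, 6, 0, 0, 0], [-7, 0, 6, 0, 0, 0], [-5, 0, 8, 0, 0, 0], [-4, 0, 8, 0, 0, 0]])

```text
time: 9.1
tool_pos: [0.5534, -0.074, 0.178]
tool_rot: [-0.0, 0.714, 0.7, -0.0]
contact_force: [0.8, 1.3, 1.6]
gripper_width: -0.003
grasp_force: 0.3
```

Call:
play_rows(commands=[[-3, 0, 7, 0, 0, 0], [-2, 0, 7, 0, 0, 0], [0, 0, 4, 0, 0, 0], [0, 0, 2, 0, 0, 0], [0, 0, 0, 0, 0, 0]])

```text
time: 9.52
tool_pos: [0.5529, -0.078, 0.1647]
tool_rot: [-0.001, 0.714, 0.701, -0.001]
contact_force: [-17.5, 4.1, 28.3]
gripper_width: -0.001
grasp_force: 14.9
```

TCP z is 0.165 with 28 N of push, so the lever is flat on its stop. I'll retreat and check.

Call:
play_rows(commands=[[0, 0, -20, 0, 0, 0], [0, 0, -35, 0, 0, 0], [0, 0, -40, 0, 0, 0], [-40, -10, -10, 0, 0, 0], [-40, -10, 0, 0, 0, 0]])

```text
time: 9.93
tool_pos: [0.5341, -0.1572, 0.2687]
tool_rot: [0.004, 0.712, 0.702, 0.001]
contact_force: [0.4, -0.3, 0.8]
gripper_width: -0.002
grasp_force: 0.0
```

Call:
play_rows(commands=[[-40, -10, 0, 0, 0, 0], [-40, -10, 0, 0, 0, 0], [-40, -10, 0, 0, 0, 0], [-40, -10, 0, 0, 0, 0], [0, 0, 0, 0, 0, 0]])

```text
time: 10.35
tool_pos: [0.4865, -0.3219, 0.2625]
tool_rot: [-0.001, 0.716, 0.698, -0.002]
contact_force: [0.0, -0.2, -0.3]
gripper_width: 0.004
grasp_force: 0.0
```

```bash
python3 - <<'E'
from h import *
ft=save("top","top5.png");fs=save("scene","scene5.png")
a=cv2.imread('pics/top5.png')[180:240,310:410];b=cv2.imread('pics/scene5.png')[130:230,190:330]
cv2.imwrite('pics/c5.png',np.vstack([cv2.resize(a,(500,240),interpolation=cv2.INTER_CUBIC),cv2.resize(b,(500,357),interpolation=cv2.INTER_CUBIC)])[:597])
s=manip.state();print(s['tool_pos'].round(4),s['contact_force'].round(1),s['time'])
E
```

```text
[ 0.4882 -0.3172  0.2625] [-0.6  1.3  0. ] 10.45
```

View pics/c5.png

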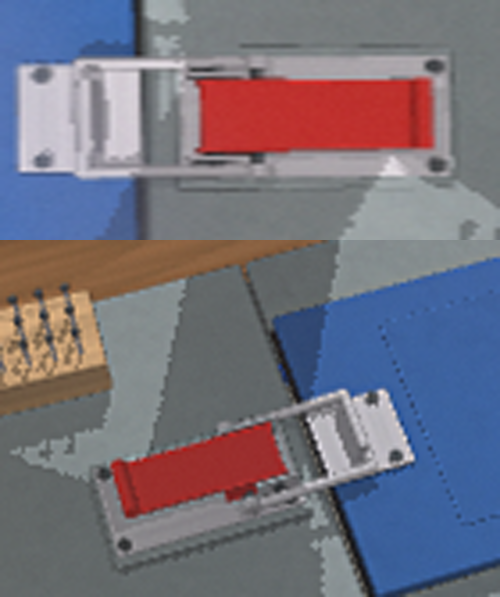

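The lever is flat, with red spanning (200–432,115) in the top crop. The bar at (85,115) is hooked behind the keeper, and the hatch is shut.

```bash
python3 -c "
from plant import manip
print(manip.job_done())"
```

```text
the job is handed in; nothing more can be done
None
```

The hatch is shut, the loop is hooked behind the keeper, the red lever is pressed flat and the job is handed in; the last pictures confirm this, the arm never went near the jar or burr block, and no verdict was returned.

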